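# Lock the pump case's cover with the cam key

### The job

The cover of the small grey pump case is not locked. Take the flat-bladed key out of its holder, put the blade in the slotted cam lock in the cover, push the lock gently in against its spring and turn it a quarter turn clockwise (seen from above) until it seats and stays there by itself, then stand the key upright in its holder again, fully home. Press and turn gently, and leave the other things on the bench where they are.

Things in the scene. Friction and masses are not known exactly. Their poses are not given: they have to be found in the camera images.
- pump_case: Fixed grey box 120 (x) x 100 (y) x 60 mm, bright metal cover, brass nozzle on its +x end. Origin under its centre, at bench height. The cam lock in its cover rides on a spring: it gives from about 3.5 N, is free to turn only when pushed in 4.5 mm (7 N), meets a hard stop at 6 mm (8 N), and rises again when let up. More than 25 N between key and case does damage.
- lock_mouth (a point): Centre of the round well (36 mm wide) in the cover, at the cover's upper face; axes as pump_case. Centred below it lies the lock: a steel cam disc 30 mm across with a slot 17.6 mm long, 4.6 mm wide, 5 mm deep across its middle. The cam's face lies 2 to 16 mm below the cover's upper face, differently each time and not measured: feel for it.
- cam (a joint): Turn of the cam, rad, clockwise from above; 0: unlocked, slot along pump_case x. Not pushed in, it stops hard at about 0.3. A weak spring (0.02-0.05 N m) turns it back to 0 unless seated. From about 1.3 it can rise: let up there, it seats and stays at 1.22-1.57. Hard stop at 1.57. The blade has up to 0.2 rad play in the slot either way, so the key turns 1.5-1.75 in all.
- key: Loose key, 90 g, 106 mm long, standing blade down in the holder. Origin at the middle of the blade's lower edge, z up along the key. Blade 14 mm wide (x), 2.6 mm thick (y), 12 mm long; above it a 12 mm round steel shank, a collar 26 mm across from z = 45 to 49 mm, a 12 mm neck, and a flat black grip.
- key_grip (a point): Middle of the key's flat grip, 88 mm above the blade's edge on the key's axis; axes as the key. The grip is 34 mm wide along x, 14 mm thick along y and reaches from 19 mm below to 18 mm above this point.
- key_holder: The key's holder, fixed to the bench: a grey plastic block 60 x 60 x 48 mm on a black foot 76 mm square. Origin under its centre, z up.
- holder_mouth (a point): Centre of the holder's upper face, 48 mm above the bench: the mouth of an upright round hole 18 mm across that goes right through. Home, the key stands with its collar flat on this face and its blade's edge 45 mm below it, turned to any side.
- bottle_amber: Bystander: brown bottle with black cap, 46 mm across, 88 mm high. Origin under its centre.
- tape_blue: Bystander: roll of tape lying flat, about 70 mm across, 19 mm high. Origin under its centre.
- petri_a: Bystander: petri dish with lid, 60 mm across, 14 mm high. Origin under its centre.
- marker_red: Bystander: marker pen lying flat, 135 mm long along its y, 13 mm wide. Origin under its centre.
- lab_timer: Bystander: flat white timer, 62 x 68 x 19 mm. Origin under its centre.
- note_pad: Bystander: pad of notes, 66 x 66 x 13 mm. Origin under its centre.
- forceps: Bystander: steel forceps lying flat, 127 mm long along their y. Origin under their centre.
Mind the look-alikes: they are no part of the job. Of the things like the key_holder, leave any that is blue or turquoise; of the rest the larger one is meant.

How it is judged:
By the outcome, as a careful person would: the job done as asked, in the order asked, and still so for the second after the job is handed in, with the robot touching nothing.
It also fails if it takes over 72 s, if anything falls off the work surface, if the arm or the gripper's body presses on something with over 40 N, if the wrist force passes 120 N, or if a joint passes its speed limit or range.

### The arm

A 7-joint arm with a two-finger parallel gripper is mounted at the origin on a cart in front of the work surface, level with it; the furniture and walls round the work are solid. World frame = base frame: x ahead of the robot, y to its left, z up, the work surface at z = 0. Lengths are in mm, angles in rad, forces in N, time in s.
With the tool pointing down it reaches from about 350 to 900 mm from the base axis. Payload 19.9 kg.
Tool frame: the origin (TCP) lies midway between the tips of the shut fingers; the grasp point (between the pads) lies 19 mm behind it; z points along the fingers, y is the line along which they close (so a half turn about z gives the same grasp; the last joint's range is limited). The gripper opens to 94 mm and grips with 3 to 60 N. Pads are 16 mm wide; open, the fingers measure 119 mm over their backs; the gripper's body (75 mm by 177 mm) begins 78 mm behind the grasp point.
Start: joints at [-1.3, 0.417, -0.01, 1.614, 0.005, 1.111, -0.053], TCP at [192.318, 594.65, 166.325] pointing down, gripper open.
Joint ranges: [-2.81, 2.81], [-0.39, 2.02], [-1.27, 1.25], [0.06, 2.57], [-1.19, 4.33], [0.19, 2], [-2.82, 2.82]. Speed limits (rad/s): [1.89, 1.89, 2.39, 2.39, 3.01, 3.01, 3.01].

### API

Orientations are given as a rotation vector (axis times angle).
In Python, from station import arm, optics, close_job gives the robot as it stands.
- The arm moves only by the shell command python3 -m pendant 'ROWS' [OPENING] [FORCE]. ROWS is JSON, a list of rows, each an object with "dp": the shift along the tool's x, y, z in units of 40 mm (1.0 is 40 mm), a list of three; "turn": the turn, a rotation vector about the tool's x, y, z in units of 6 degrees (1.0 is 6 degrees), a list of three. In form: [{"dp": [x, y, z], "turn": [ax, ay, az]}, ...]. A call has exactly 8 rows; each row shifts and turns the commanded pose from where the row before left it, along the tool's axes as they then stand; what a row does not reach is not made up. A row lasts 1/12 s, in which the tool goes at most 41.7 mm and 7.16 degrees, less where a joint would pass 70% of its speed; a pose out of reach is approached as far as the arm can. A call is refused whole if a number of a shift passes 1 or a number of a turn 1, either way. A call with a gripper value outside its range is refused whole. OPENING is the opening, from -1 (shut) to 1 (fully open), set as the call begins (- or left out, the last holds). The fingers move at their own pace and stop on an object; FORCE is the grip in N (left out, the last holds). Time passes only in rows, so rows that do not move let the fingers close, or fill a call up. It gives the time, the measured TCP pose, the force, the opening and the grip force at its end, in the units of the state.
- arm.observe(): the state, without advancing time (a new reading comes with each control period).
- optics.grab_frame(name): name is "scene" or "side" or "wrist"; returns the picture (384x512x3 uint8, red, green, blue); there is no depth.
- optics.camera_info(name): a dict with "intrinsics" (3x3 intrinsics, pixels), "extrinsics" (4x4, takes a point from camera to world coordinates). Camera axes: x right, y up, looking along -z (the intrinsics and any distortion apply to the point x, -y, -z); pixel columns grow to the right and rows downward; lengths in mm; the calibration is good to about 2 mm. A picture is of the moment at which its call begins: read the wrist's pose just before it. camera_info takes no time and is no camera call; for the wrist camera it gives the pose at the moment of the call.
- close_job(): hands the job in; it is judged then, once.
Trained networks look in the newest picture that a camera, given by its name, has taken for a name from the list of things; names that differ only in an ending like _2 or _b are one class to them, and where a whole thing is asked for, a point or a joint stands for the part that bears it (a point fixed in the world has none). Each returns a list of dicts, best first, with "p" (0 to 1); they miss things now and then, are a little off and sometimes report something else, mostly with a low value. They report only what shows in the picture. A call takes as long as a camera call. They do not tell look-alikes from the thing itself.
- optics.silhouettes(camera, query): "pixels" (384x512 bool, what is visible of it) and "pixel" ([column, row] in pixels, amid what is visible of it).
The state is a dict: "time": time; "q": joint angles; "dq": joint speeds; "joint_torque": joint torques, N m; "position": TCP position; "tcp_rot": TCP orientation; "contact_force": force on the tool from outside, world axes, zero at the start; "ft_torque": the same for the moment, N m; "width": finger opening in mm; "grip_force": force on a finger pad.
Only numpy, scipy, OpenCV 4.12 (cv2) and the standard library are available. Lean on these libraries where they do the work, as an engineer would, in place of code of your own. Each camera call takes 0.05 s, during which the arm holds its last target. There are 200 camera calls.

## Working session

There is one attempt and no reset: what is moved stays moved. The work goes in short steps, Python scripts to look and compute and a shell command to move; the robot and the scene stay as the last step left them, time stands still between calls to the robot, and variables do not carry over. Pictures are saved under pics/ and viewed, at most 12 in all, crops included, and the job is handed in when it is done.

```bash
ls; mkdir -p pics; python3 - <<'E'
from station import arm, optics
import cv2, numpy as np
s=arm.observe(); print(s)
ims=[]
for n in ["scene","side"]:
    im=optics.grab_frame(n); ims.append(im); i=optics.camera_info(n); print(n,np.round(i["intrinsics"],1).tolist(),np.round(i["extrinsics"],3).tolist(),[k for k in i])
    cv2.imwrite(f"pics/{n}0.png",cv2.cvtColor(im,cv2.COLOR_RGB2BGR))
    for q in ["pump_case","key","key_holder","lock_mouth"]:
        for d in optics.silhouettes(n,q):
            ys,xs=np.nonzero(d["pixels"]); print(q,round(d["p"],2),d["pixel"],len(xs),xs.min(),xs.max(),ys.min(),ys.max())
E
```

```text
pics
{'time': 0.0, 'q': array([-1.29952408,  0.41797958, -0.01030797,  1.61421054,  0.00468388,
        1.1107274 , -0.05301853]), 'dq': array([-0.00053411,  0.00032949, -0.00070138, -0.00023919,  0.00105154,
        0.00073449, -0.00135291]), 'joint_torque': array([-7.10061631e-04, -8.51269770e+01,  6.38274439e-01, -4.25990081e+01,
       -4.88380459e-02,  1.87530956e-02,  1.27768553e-04]), 'position': array([192.17853012, 594.23610905, 165.7065267 ]), 'tcp_rot': array([-4.89301684e-01, -3.10312803e+00,  2.03394237e-03]), 'contact_force': array([-0.42890321,  0.24890605, -0.0695647 ]), 'ft_torque': array([0.01976697, 0.03190274, 0.00103474]), 'grip_force': 0.0, 'width': 94.16697359280549}
scene [[460.4, 0.0, 250.2], [0.0, 460.4, 180.3], [0.0, 0.0, 1.0]] [[0.59, 0.38, -0.712, -648.211], [-0.807, 0.275, -0.522, -1195.214], [-0.003, 0.883, 0.469, 847.279], [0.0, 0.0, 0.0, 1.0]] ['intrinsics', 'extrinsics']
pump_case 0.62 [265.4, 200.6] 1037 244 286 185 219
key 0.48 [238.3, 172.5] 87 233 239 167 183
key_holder 0.82 [310.5, 195.6] 403 298 321 185 207
key_holder 0.73 [237.6, 188.3] 362 225 247 179 198
key_holder 0.63 [203.9, 187.3] 204 198 215 180 194
key_holder 0.52 [342.4, 249.7] 259 332 350 239 256
lock_mouth 0.86 [263.9, 199.8] 1007 244 286 185 218
lock_mouth 0.68 [194.2, 203.4] 77 186 206 195 209
side [[405.5, 0.0, 251.6], [0.0, 405.5, 183.7], [0.0, 0.0, 1.0]] [[-0.998, 0.028, -0.05, 470.758], [-0.056, -0.347, 0.936, 852.647], [0.009, 0.937, 0.348, 511.278], [0.0, 0.0, 0.0, 1.0]] ['intrinsics', 'extrinsics']
pump_case 0.61 [267.5, 184.9] 710 243 282 173 199
key 0.57 [253.9, 185.3] 161 247 257 179 198
key_holder 0.83 [226.4, 176.7] 359 214 236 168 187
key_holder 0.69 [280.0, 162.5] 152 275 288 156 168
key_holder 0.4 [248.2, 194.9] 36 243 260 195 199
lock_mouth 0.6 [268.6, 186.9] 714 243 282 173 199
```

```bash
python3 - <<'E'
import cv2, numpy as np
a=cv2.imread("pics/scene0.png")[150:290,160:380]; b=cv2.imread("pics/side0.png")[130:250,150:350]
a=cv2.resize(a,(800,509)[:2],interpolation=cv2.INTER_CUBIC); cv2.imwrite("pics/a.png",a)
b=cv2.resize(b,(800,480),interpolation=cv2.INTER_CUBIC); cv2.imwrite("pics/b.png",b)
E
```

```text
(no output)
```

View pics/a.png

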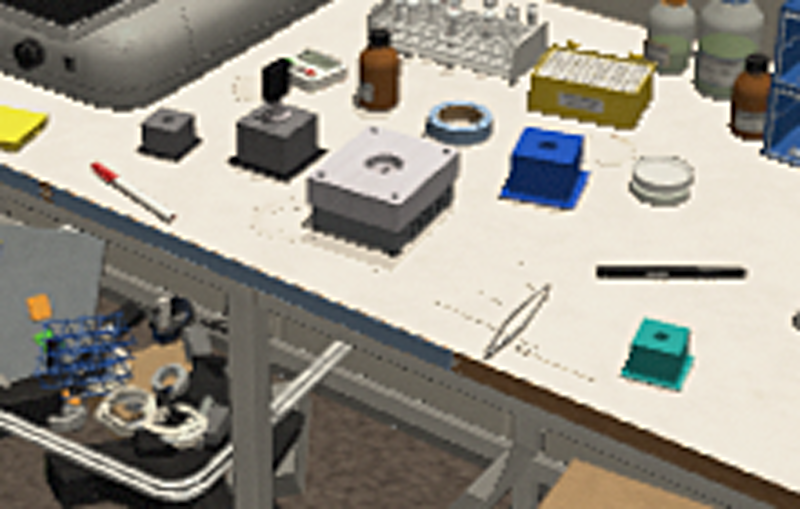

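View pics/b.png

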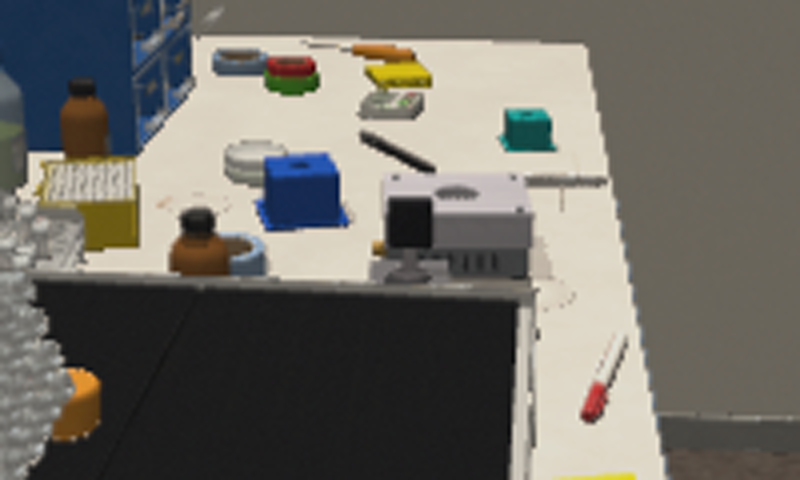

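Four holders in the scene camera: dark grey large (238,188) with the key standing in it, dark grey small empty (204,187), blue (310,196), turquoise (342,250). Blue and turquoise are out; of the grey ones the larger at (238,188) fits. The case is at (265,200), well at (265,194). Now rough positions.

```bash
cat > h.py <<'E'
import numpy as np, cv2
from station import arm, optics
from scipy.spatial.transform import Rotation as R
def cam(n):
    i=optics.camera_info(n); return np.array(i["intrinsics"]),np.array(i["extrinsics"])
def back(c,px,z):
    K,E=c; d=np.linalg.inv(K)@[px[0],px[1],1]; d=E[:3,:3]@(d*[1,-1,-1]); o=E[:3,3]; return o+d*(z-o[2])/d[2]
def proj(c,P):
    K,E=c; p=(np.linalg.inv(E)@np.append(P,1))[:3]*[1,-1,-1]; p=K@p; return p[:2]/p[2]
def st(s=None):
    s=s or arm.observe(); r=R.from_rotvec(s["tcp_rot"]); m=r.as_matrix()
    print("t%.2f"%s["time"],"p",np.round(s["position"],1),"toolx",np.round(m[:,0],3),"tooly",np.round(m[:,1],3),"z",np.round(m[:,2],3),"F",np.round(s["contact_force"],1),"M",np.round(s["ft_torque"],2),"w",round(s["width"],1),"g",round(s["grip_force"],1)); return s,m
def go(target,toolx=None):
    "shift in tool axes, units"
    s,m=st(); d=m.T@(np.array(target)-s["position"])/40; print("dp units",np.round(d,2))
    if toolx is not None:
        x=np.array([toolx[0],toolx[1],0.]);x/=np.linalg.norm(x); T=np.c_[x,np.cross([0,0,-1.],x),[0,0,-1.]]
        print("turn units",np.round(R.from_matrix(m.T@T).as_rotvec()/np.radians(6),2))
E
python3 - <<'E'
from h import *
c=cam("scene"); f=lambda x,y:(160+x/3.636,150+y/3.636)
for n,p,z in [("holder",f(277,115),48),("small",f(170,118),30),("lock",f(384,163),60),("keytop",f(277,60),109),("caseL",f(310,180),60),("caseR",f(460,152),60),("case front",f(390,205),60),("case back",f(376,130),60),("bottle",f(378,105),0)]: print(n,np.round(back(c,p,z)))
c=cam("side"); f=lambda x,y:(150+x/4,130+y/4)
for n,p,z in [("lock",f(457,192),60),("key",f(409,222),92),("blue",f(305,165),48)]: print(n,np.round(back(c,p,z)))
c=cam("wrist"); print(np.round(c[0]),np.round(c[1],2)); st()
E
```

```text
holder [ 527. -270.   48.]
small [ 484. -163.   30.]
lock [ 492. -425.   60.]
keytop [ 529. -269.  109.]
caseL [ 426. -387.   60.]
caseR [ 552. -472.   60.]
case front [ 432. -472.   60.]
case back [ 541. -381.   60.]
bottle [ 680. -289.    0.]
lock [ 496. -417.   60.]
key [ 528. -259.   92.]
blue [ 634. -512.   48.]
[[296.   0. 253.]
 [  0. 296. 188.]
 [  0.   0.   1.]] [[ 3.1000e-01 -9.2000e-01 -2.3000e-01  1.2700e+02]
 [ 9.5000e-01  3.0000e-01  7.0000e-02  6.1685e+02]
 [ 0.0000e+00 -2.4000e-01  9.7000e-01  3.8477e+02]
 [ 0.0000e+00  0.0000e+00  0.0000e+00  1.0000e+00]]
t0.50 p [192.3 594.6 166.3] toolx [-0.951  0.308 -0.   ] tooly [ 0.308  0.951 -0.   ] z [-0. -0. -1.] F [ 0.1 -0.1 -0. ] M [-0.07  0.05  0.02] w 93.9 g 0.0
```

```bash
python3 -m pendant '[{"dp":[0,0,-1],"turn":[0,0,-0.6]},{"dp":[0,0,-1],"turn":[0,0,-0.6]},{"dp":[0,0,-1],"turn":[0,0,-0.6]},{"dp":[0,0,-1],"turn":[0,0,-0.6]},{"dp":[0,0,-1],"turn":[0,0,-0.6]},{"dp":[0,0,-0.5],"turn":[0,0,0]},{"dp":[0,0,0],"turn":[0,0,0]},{"dp":[0,0,0],"turn":[0,0,0]}]' 1 20
python3 - <<'E'
from h import *
st(); c=cam("scene"); f=lambda x,y:(160+x/3.636,150+y/3.636)
print([np.round(back(c,f(*p),0)) for p in [(130,100),(0,75),(370,5)]])
c2=cam("side"); print([np.round(back(c2,(150+x/4,130+y/4),z)) for x,y in [(530,290),(35,280)] for z in (0,150,250)])
cv2.imwrite("pics/c.png",cv2.resize(np.vstack([cv2.imread("pics/scene0.png")[:200,:300]]),None,fx=2,fy=2))
E
```

```text
time: 1.17
position: [192.4, 595.0, 387.2]
tcp_rot: [-0.002, 3.141, 0.003]
contact_force: [-0.4, 0.4, -0.7]
width: 93.9
grip_force: 0.0
t1.17 p [192.4 595.  387.2] toolx [-1.    -0.001 -0.001] tooly [-0.001  1.     0.002] z [ 0.001  0.002 -1.   ] F [-0.4  0.4 -0.7] M [ 0.   -0.03  0.03] w 93.9 g 0.0
[array([531., -63.,   0.]), array([491.,  97.,   0.]), array([ 890., -132.,    0.])]
[array([ 435., -355.,    0.]), array([445.,  -1., 150.]), array([452., 235., 250.]), array([ 836., -345.,    0.]), array([729.,   6., 150.]), array([657., 241., 250.])]
```

View pics/c.png

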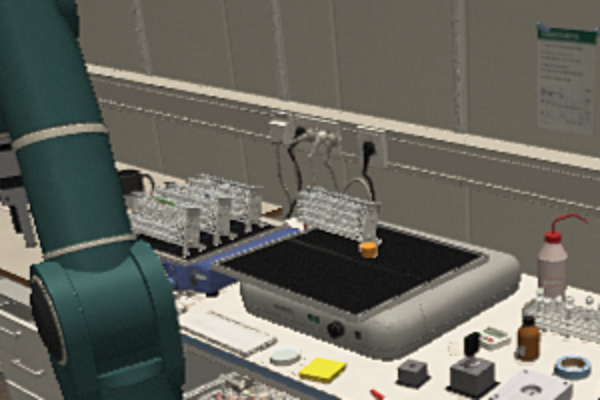

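```bash
python3 -m pendant '[{"dp":[-0.72,-0.72,0],"turn":[0,0,0]},{"dp":[-0.72,-0.72,0],"turn":[0,0,0]},{"dp":[-0.72,-0.72,0],"turn":[0,0,0]},{"dp":[-0.72,-0.72,0],"turn":[0,0,0]},{"dp":[-0.72,-0.72,0],"turn":[0,0,0]},{"dp":[-0.72,-0.72,0],"turn":[0,0,0]},{"dp":[-0.72,-0.72,0],"turn":[0,0,0]},{"dp":[-0.72,-0.72,0],"turn":[0,0,0]}]' && python3 -m pendant '[{"dp":[0,-1,0],"turn":[0,0,0]},{"dp":[0,-1,0],"turn":[0,0,0]},{"dp":[0,-1,0],"turn":[0,0,0]},{"dp":[0,-1,0],"turn":[0,0,0]},{"dp":[0,-1,0],"turn":[0,0,0]},{"dp":[0,-1,0],"turn":[0,0,0]},{"dp":[0,-1,0],"turn":[0,0,0]},{"dp":[0,-1,0],"turn":[0,0,0]}]'
```

```text
time: 1.83
position: [423.8, 362.5, 385.1]
tcp_rot: [0.002, -3.14, 0.002]
contact_force: [0.7, 0.3, -0.4]
width: 93.7
grip_force: 0.0
time: 2.5
position: [422.5, 42.6, 385.2]
tcp_rot: [0.002, -3.14, 0.0]
contact_force: [-0.4, -0.1, -0.0]
width: 94.0
grip_force: 0.0
```

```bash
python3 -m pendant '[{"dp":[-0.25,-0.87,0.5],"turn":[0,0,0]},{"dp":[-0.25,-0.87,0.5],"turn":[0,0,0]},{"dp":[-0.25,-0.87,0.5],"turn":[0,0,0]},{"dp":[-0.25,-0.87,0.5],"turn":[0,0,0]},{"dp":[-0.25,-0.87,0.5],"turn":[0,0,0]},{"dp":[-0.25,-0.87,0.5],"turn":[0,0,0]},{"dp":[-0.25,-0.87,0.5],"turn":[0,0,0]},{"dp":[-0.25,-0.87,0.5],"turn":[0,0,0]}]' && python3 -m pendant '[{"dp":[-0.2,-0.85,0.4],"turn":[0,0,0]},{"dp":[0,-0.6,0.3],"turn":[0,0,0]},{"dp":[0,0,0],"turn":[0,0,0]},{"dp":[0,0,0],"turn":[0,0,0]},{"dp":[0,0,0],"turn":[0,0,0]},{"dp":[0,0,0],"turn":[0,0,0]},{"dp":[0,0,0],"turn":[0,0,0]},{"dp":[0,0,0],"turn":[0,0,0]}]'
python3 - <<'E'
from h import *
import pickle
st(); c=cam("wrist"); im=optics.grab_frame("wrist"); pickle.dump((c,im),open("w1.pkl","wb"))
for q in ["pump_case","key","key_holder","key_grip"]:
    for d in optics.silhouettes("wrist",q):
        ys,xs=np.nonzero(d["pixels"]); print(q,round(d["p"],2),d["pixel"],len(xs),xs.min(),xs.max(),ys.min(),ys.max())
print("proj key/lock",proj(c,[528,-265,106]),proj(c,[494,-421,60]))
cv2.imwrite("pics/w1.png",cv2.resize(cv2.cvtColor(im,cv2.COLOR_RGB2BGR),(800,600),interpolation=cv2.INTER_CUBIC))
E
```

```text
time: 3.17
position: [503.3, -235.2, 224.3]
tcp_rot: [0.002, -3.14, 0.0]
contact_force: [0.6, 2.1, 0.8]
width: 93.8
grip_force: 0.0
time: 3.83
position: [512.3, -290.8, 198.9]
tcp_rot: [-0.004, 3.141, 0.0]
contact_force: [1.2, 0.2, 0.4]
width: 93.7
grip_force: 0.0
t3.83 p [ 512.3 -290.8  198.9] toolx [-1.    -0.003 -0.001] tooly [-0.003  1.     0.   ] z [ 0.001  0.    -1.   ] F [1.2 0.2 0.4] M [-0.01  0.04  0.06] w 93.7 g 0.0
pump_case 0.6 [153.7, 153.6] 8738 98 200 107 210
key 0.67 [274.4, 187.4] 592 263 283 173 210
key 0.57 [261.1, 272.5] 436 245 273 264 319
key_holder 0.88 [269.5, 173.0] 2527 242 298 148 206
key_holder 0.8 [350.5, 140.0] 1660 328 373 121 164
key_holder 0.72 [102.0, 242.5] 2158 62 129 219 279
key_grip 0.95 [274.9, 191.6] 599 263 283 173 209
proj key/lock [276.0677875  193.75002761] [144.89017759 156.42915507]
```

View pics/w1.png

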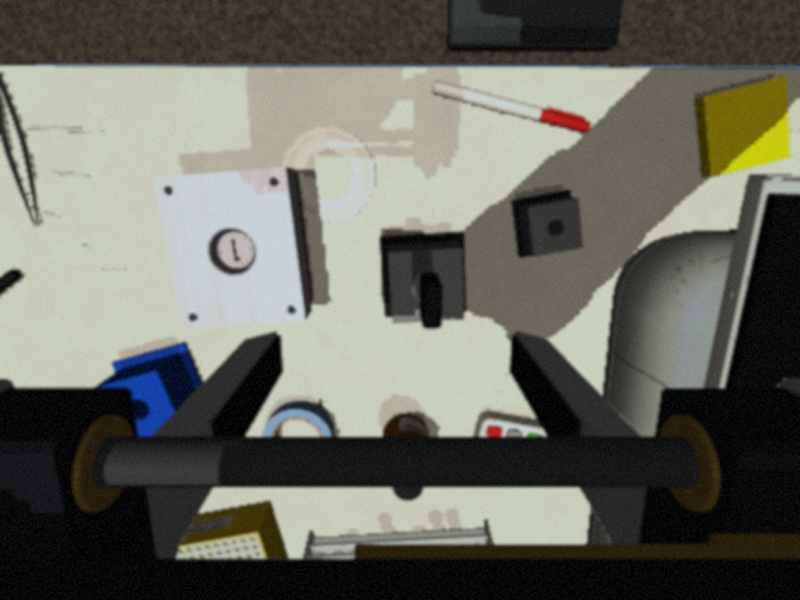

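The larger grey holder at wrist pixel (270,173) holds the key, the smaller grey one (350,140) is empty; blue at left is out. The lock is at (149,160). Enlarged crop to confirm and measure.

```bash
python3 - <<'E'
import pickle,cv2,numpy as np
c,im=pickle.load(open("w1.pkl","rb")); im=cv2.cvtColor(im,cv2.COLOR_RGB2BGR)
a=cv2.resize(im[100:215,95:205],None,fx=3.6,fy=3.6,interpolation=cv2.INTER_CUBIC)
b=cv2.resize(im[140:220,240:300+10],None,fx=5.175,fy=5.175,interpolation=cv2.INTER_CUBIC)
b=cv2.convertScaleAbs(b,alpha=2.2)
print(a.shape,b.shape); cv2.imwrite("pics/w1c.png",np.hstack([a,b[:a.shape[0]]]))
E
```

```text
(414, 396, 3) (414, 362, 3)
```

View pics/w1c.png

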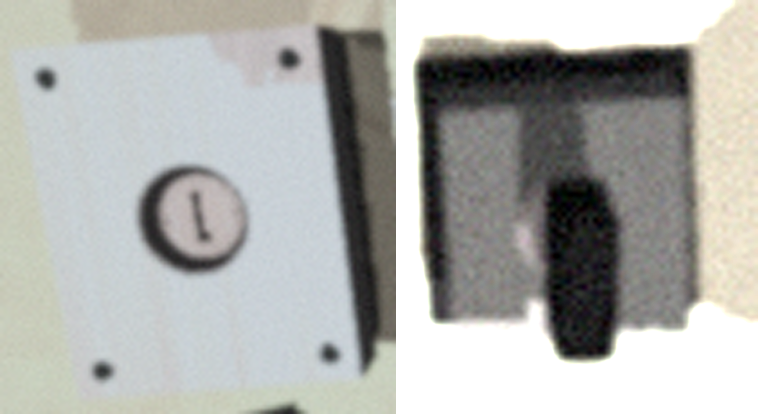

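```bash
python3 - <<'E'
import pickle; from h import *
c,im=pickle.load(open("w1.pkl","rb"))
L=lambda x,y:(95+x/3.6,100+y/3.6); k=lambda x,y:(240+(x-396)/5.175,140+y/5.175)
P=[back(c,L(*p),60)[:2] for p in [(45,78),(289,58),(330,353),(102,371)]]
print(np.round(P,1),"centre",np.mean(P,0)); d=P[2]-P[1]+P[3]-P[0]; e=P[1]-P[0]+P[2]-P[3]; print("case yaw",np.degrees(np.arctan2(d[1],d[0])),np.degrees(np.arctan2(-e[0],e[1])))
print("well",back(c,L(193,219),60), "cam@z", [back(c,L(201,218),z)[:2] for z in (58,50,44)])
print("slot dir",back(c,L(208,238),52)-back(c,L(196,196),52))
print("grip far top",back(c,k(582,358),106),"near bot",back(c,k(580,178),69))
print("left/right bottom edge",back(c,k(550,352),106),back(c,k(613,352),106)," near-bot L/R", back(c,k(548,188),69),back(c,k(612,188),69))
print("holder top corners",[np.round(back(c,k(*p),48)[:2],1) for p in [(438,108),(690,100),(690,328),(440,320)]])
t=arm.observe()["position"]; print(t)
E
```

```text
[[ 453.  -461.4]
 [ 446.5 -381.3]
 [ 546.3 -373.2]
 [ 553.  -453.2]] centre [ 499.69614469 -417.28514841]
case yaw 4.667235987117084 4.7158414729265985
well [ 499.36460578 -416.94654195   60.        ] cam@z [array([ 499.33048123, -414.91349466]), array([ 500.57540264, -417.68703495]), array([ 501.5090937 , -419.76719017])]
slot dir [14.5848365   2.94791803  0.        ]
grip far top [ 545.62582579 -264.77100025  106.        ] near bot [ 514.03543424 -263.10105313   69.        ]
left/right bottom edge [ 544.29761877 -271.61057117  106.        ] [ 544.27293239 -258.19975634  106.        ]  near-bot L/R [ 516.41290521 -270.4721097    69.        ] [ 516.38439348 -255.63316307   69.        ]
holder top corners [array([ 501. , -296.3]), array([ 499. , -235.2]), array([ 556.7, -233. ]), array([ 554.7, -295.9])]
[ 512.00620126 -291.48859887  198.53566921]
```

```bash
python3 -m pendant '[{"dp":[-0.22,0.34,0],"turn":[0,0,0]},{"dp":[-0.22,0.34,0],"turn":[0,0,0]},{"dp":[0,0,0.5],"turn":[0,0,0]},{"dp":[0,0,0.6],"turn":[0,0,0]},{"dp":[0,0,0.6],"turn":[0,0,0]},{"dp":[0,0,0.6],"turn":[0,0,0]},{"dp":[0,0,0.5],"turn":[0,0,0]},{"dp":[0,0,0.34],"turn":[0,0,0]}]' 1 20 && python3 -m pendant '[{"dp":[0,0,0],"turn":[0,0,0]},{"dp":[0,0,0],"turn":[0,0,0]},{"dp":[0,0,0],"turn":[0,0,0]},{"dp":[0,0,0],"turn":[0,0,0]},{"dp":[0,0,0],"turn":[0,0,0]},{"dp":[0,0,0],"turn":[0,0,0]},{"dp":[0,0,0],"turn":[0,0,0]},{"dp":[0,0,0],"turn":[0,0,0]}]' -0.6 10
python3 -c "from h import *; st()"
```

```text
time: 4.75
position: [528.9, -264.1, 70.9]
tcp_rot: [0.002, -3.14, -0.001]
contact_force: [0.5, -0.3, -0.1]
width: 94.2
grip_force: 0.0
time: 5.42
position: [529.6, -264.5, 73.0]
tcp_rot: [-0.002, 3.141, -0.0]
contact_force: [0.1, 0.3, 0.5]
width: 44.0
grip_force: 0.0
t5.42 p [ 529.6 -264.5   73. ] toolx [-1.    -0.001 -0.   ] tooly [-0.001  1.    -0.   ] z [ 0. -0. -1.] F [0.1 0.3 0.5] M [0.05 0.01 0.03] w 44.0 g 0.0
```

```bash
python3 -m pendant '[{"dp":[0,0,0],"turn":[0,0,0]},{"dp":[0,0,0],"turn":[0,0,0]},{"dp":[0,0,0],"turn":[0,0,0]},{"dp":[0,0,0],"turn":[0,0,0]},{"dp":[0,0,0],"turn":[0,0,0]},{"dp":[0,0,0],"turn":[0,0,0]},{"dp":[0,0,0],"turn":[0,0,0]},{"dp":[0,0,0],"turn":[0,0,0]}]' -1 8
python3 -c "from h import *; st()"
```

```text
time: 6.08
position: [529.5, -264.5, 72.8]
tcp_rot: [0.002, -3.142, 0.0]
contact_force: [0.2, -0.2, -0.0]
width: 0.4
grip_force: 0.0
t6.08 p [ 529.5 -264.5   72.8] toolx [-1.    -0.001  0.   ] tooly [-0.001  1.    -0.   ] z [-0. -0. -1.] F [ 0.2 -0.2 -0. ] M [0.03 0.02 0.02] w 0.4 g 0.0
```

```bash
python3 - <<'E'
from h import *
out=[]
for n in ["wrist","side","scene"]:
    im=optics.grab_frame(n)
    if n=="wrist": out.append(cv2.resize(cv2.cvtColor(im,cv2.COLOR_RGB2BGR)[150:300,180:330],(400,400),interpolation=3))
    if n=="side": out.append(cv2.resize(cv2.cvtColor(im,cv2.COLOR_RGB2BGR)[140:220,210:290],(400,400),interpolation=3))
    for d in optics.silhouettes(n,"key"): print(n,round(d["p"],2),d["pixel"],d["pixels"].sum())
cv2.imwrite("pics/m.png",np.hstack(out))
c=cam("wrist"); print(proj(c,[529.5,-264.5,72]),proj(c,[529.5,-264.5,106]))
c=cam("side"); print(proj(c,[529.5,-264.5,72]),proj(c,[529.5,-264.5,106]))
E
```

```text
wrist 0.65 [252.7, 199.1] 737
wrist 0.42 [255.9, 329.4] 290
wrist 0.25 [254.5, 178.6] 4827
side 0.74 [250.8, 183.6] 201
scene 0.6 [237.3, 175.2] 118
[252.15547578 205.37963822] [252.01428057 220.74935391]
[251.73044609 191.11271913] [251.83183696 180.32446097]
```

View pics/m.png

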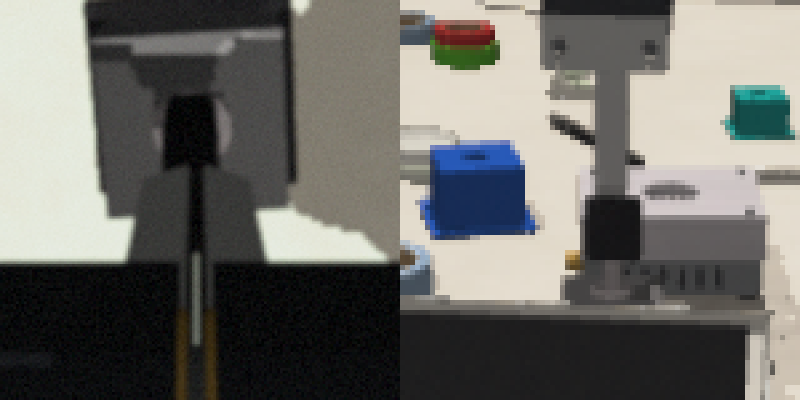

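The side view shows the grip square at rows 179–192, px 247–258, and a finger ending at its top. The wrist view shows the fingers shut above or inside the grip. The reading (0.4 mm, 0 N) says no grasp. I'll lift a little to see whether the key comes along.

```bash
cat > sil.py <<'E'
from h import *
import sys
st()
for n in sys.argv[1:]:
    optics.grab_frame(n)
    for d in optics.silhouettes(n,"key")[:2]:
        ys,xs=np.nonzero(d["pixels"]); print(n,round(d["p"],2),d["pixel"],len(xs),xs.min(),xs.max(),ys.min(),ys.max())
E
python3 sil.py side scene
python3 -m pendant '[{"dp":[0,0,-0.15],"turn":[0,0,0]},{"dp":[0,0,-0.15],"turn":[0,0,0]},{"dp":[0,0,-0.15],"turn":[0,0,0]},{"dp":[0,0,-0.15],"turn":[0,0,0]},{"dp":[0,0,-0.15],"turn":[0,0,0]},{"dp":[0,0,0],"turn":[0,0,0]},{"dp":[0,0,0],"turn":[0,0,0]},{"dp":[0,0,0],"turn":[0,0,0]}]'
python3 sil.py side scene
```

```text
t6.38 p [ 529.5 -264.5   72.8] toolx [-1.    -0.001  0.   ] tooly [-0.001  1.    -0.   ] z [-0. -0. -1.] F [-0.2  0.2 -0.1] M [ 0.02 -0.01 -0.05] w 0.5 g 0.0
side 0.52 [254.9, 186.3] 168 247 256 179 199
scene 0.62 [235.5, 174.7] 117 232 239 166 183
time: 7.25
position: [529.4, -264.3, 102.7]
tcp_rot: [0.002, -3.141, -0.0]
contact_force: [-0.8, -0.1, 0.0]
width: 0.6
grip_force: 0.0
t7.25 p [ 529.4 -264.3  102.7] toolx [-1.    -0.001  0.   ] tooly [-0.001  1.     0.   ] z [-0.  0. -1.] F [-0.8 -0.1  0. ] M [ 0.09 -0.02 -0.02] w 0.6 g 0.0
side 0.7 [252.5, 184.3] 181 247 257 179 199
scene 0.53 [239.8, 171.5] 120 232 239 166 183
scene 0.47 [160.4, 186.5] 211 150 173 179 191
```

```bash
python3 - <<'E'
from h import *
out=[]
for n,(r,cc) in {"scene":(130,200),"side":(140,212)}.items():
    im=cv2.cvtColor(optics.grab_frame(n),cv2.COLOR_RGB2BGR); cv2.imwrite(f"pics/{n}_x.png",im)
    out.append(cv2.resize(im[r:r+75,cc:cc+50],(400,600),interpolation=cv2.INTER_NEAREST))
    c=cam(n); print(n,[np.round((proj(c,[529.5,-264.4,z])-[cc,r])*8,0).tolist() for z in (102.7,106,72)])
cv2.imwrite("pics/n.png",cv2.convertScaleAbs(np.hstack(out),alpha=1.6))
E
```

```text
scene [[282.0, 302.0], [282.0, 295.0], [283.0, 362.0]]
side [[319.0, 331.0], [319.0, 323.0], [318.0, 409.0]]
```

View pics/n.png

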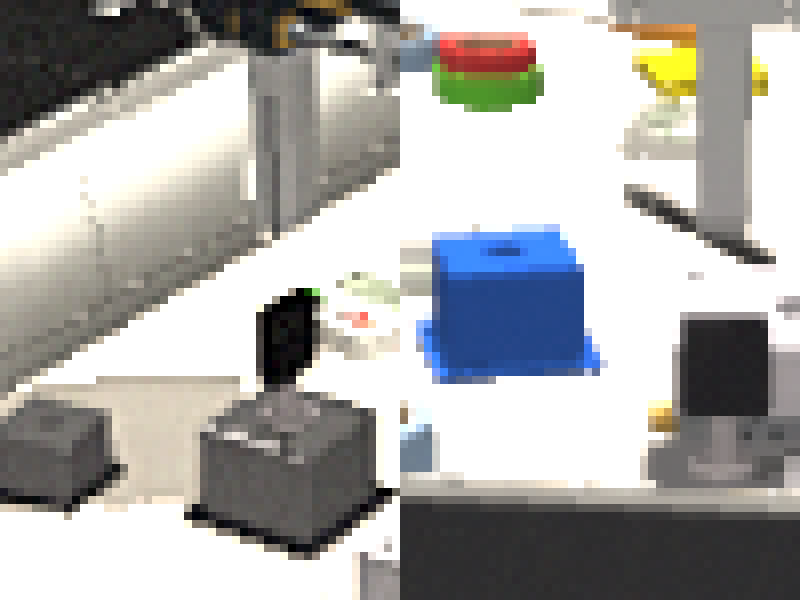

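The shut fingertips appear at crop row ~240 in both views. The reported TCP projects to 302 (scene) and 331 (side). So the real tips sit about 36 mm above the reported TCP and hovered just over the key. I'll open the gripper, go down with that offset, and grasp again.

```bash
python3 -m pendant '[{"dp":[0,0,0],"turn":[0,0,0]},{"dp":[0,0,0],"turn":[0,0,0]},{"dp":[0,0,0],"turn":[0,0,0]},{"dp":[0,0,0],"turn":[0,0,0]},{"dp":[0,0,0],"turn":[0,0,0]},{"dp":[0,0,0],"turn":[0,0,0]},{"dp":[0,0,0],"turn":[0,0,0]},{"dp":[0,0,0],"turn":[0,0,0]}]' 0.3 8 && python3 -m pendant '[{"dp":[0,0,0.25],"turn":[0,0,0]},{"dp":[0,0,0.25],"turn":[0,0,0]},{"dp":[0,0,0.25],"turn":[0,0,0]},{"dp":[0,0,0.25],"turn":[0,0,0]},{"dp":[0,0,0.25],"turn":[0,0,0]},{"dp":[0,0,0.2],"turn":[0,0,0]},{"dp":[0,0,0.14],"turn":[0,0,0]},{"dp":[0,0,0],"turn":[0,0,0]}]' && python3 -m pendant '[{"dp":[0,0,0],"turn":[0,0,0]},{"dp":[0,0,0],"turn":[0,0,0]},{"dp":[0,0,0],"turn":[0,0,0]},{"dp":[0,0,0],"turn":[0,0,0]},{"dp":[0,0,0],"turn":[0,0,0]},{"dp":[0,0,0],"turn":[0,0,0]},{"dp":[0,0,0],"turn":[0,0,0]},{"dp":[0,0,0],"turn":[0,0,0]}]' -1 8
python3 -c "from h import *; st()"
```

```text
time: 8.22
position: [529.5, -264.5, 102.8]
tcp_rot: [0.002, -3.142, 0.0]
contact_force: [0.1, 0.2, 0.2]
width: 50.2
grip_force: 0.0
time: 8.88
position: [528.8, -264.3, 37.8]
tcp_rot: [0.002, -3.14, -0.001]
contact_force: [0.7, 0.8, -0.6]
width: 60.8
grip_force: 0.0
time: 9.55
position: [529.5, -264.5, 39.3]
tcp_rot: [-0.002, 3.142, -0.0]
contact_force: [-0.1, -0.1, -0.9]
width: 13.9
grip_force: 8.0
t9.55 p [ 529.5 -264.5   39.3] toolx [-1.    -0.001 -0.   ] tooly [-0.001  1.    -0.   ] z [ 0. -0. -1.] F [-0.1 -0.1 -0.9] M [ 0.04 -0.   -0.01] w 13.9 g 8.0
```

```bash
python3 -m pendant '[{"dp":[0,0,0],"turn":[0,0,0]},{"dp":[0,0,0],"turn":[0,0,0]},{"dp":[0,0,-0.2],"turn":[0,0,0]},{"dp":[0,0,-0.3],"turn":[0,0,0]},{"dp":[0,0,-0.4],"turn":[0,0,0]},{"dp":[0,0,-0.4],"turn":[0,0,0]},{"dp":[0,0,-0.4],"turn":[0,0,0]},{"dp":[0,0,-0.3],"turn":[0,0,0]}]' -1 40 && python3 -m pendant '[{"dp":[0,-0.2,0],"turn":[0,0,0]},{"dp":[0,-0.4,0],"turn":[0,0,0]},{"dp":[0,-0.4,0],"turn":[0,0,0]},{"dp":[0,-0.4,0],"turn":[0,0,0]},{"dp":[0,-0.4,0],"turn":[0,0,0]},{"dp":[0,-0.2,0],"turn":[0,0,0]},{"dp":[0,0,0],"turn":[0,0,0]},{"dp":[0,0,0],"turn":[0,0,0]}]'
python3 - <<'E'
from h import *
import pickle
st(); c=cam("wrist"); im=optics.grab_frame("wrist"); pickle.dump((c,im),open("w2.pkl","wb"))
h=[proj(c,[529,-265,48]),proj(c,[499.5,-417,60])]; print(h)
i=cv2.cvtColor(im,cv2.COLOR_RGB2BGR); cv2.imwrite("pics/w2.png",i)
i=cv2.resize(i[90:270,90:360],None,fx=2.96,fy=2.96,interpolation=cv2.INTER_CUBIC); cv2.imwrite("pics/w2c.png",cv2.convertScaleAbs(i,alpha=1.5)); print(i.shape)
E
```

```text
time: 10.22
position: [529.9, -264.9, 121.7]
tcp_rot: [-0.002, 3.14, -0.001]
contact_force: [-0.4, 0.6, -0.8]
width: 13.5
grip_force: 40.0
time: 10.88
position: [529.3, -344.4, 118.8]
tcp_rot: [0.001, -3.141, -0.0]
contact_force: [-0.3, 0.7, -1.3]
width: 13.5
grip_force: 40.0
t10.88 p [ 529.3 -344.4  118.8] toolx [-1.    -0.001  0.001] tooly [-0.001  1.     0.   ] z [-0.001  0.    -1.   ] F [-0.3  0.7 -1.3] M [-0.   -0.04 -0.01] w 13.5 g 40.0
[array([331.50361229, 184.16365387]), array([175.05238034, 156.53864886])]
(533, 799, 3)
```

View pics/w2c.png

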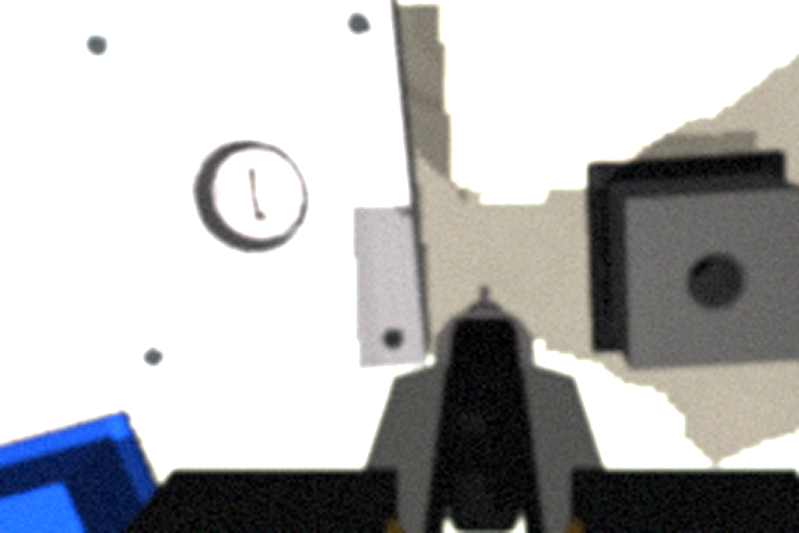

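```bash
python3 - <<'E'
import pickle; from h import *
c,im=pickle.load(open("w2.pkl","rb"))
L=lambda x,y:(90+x/2.96,90+y/2.96)
P=[back(c,L(*p),60)[:2] for p in [(97,45),(358,23),(393,338),(153,356)]]
print(np.round(P,1),"centre",np.mean(P,0)); d=P[2]-P[1]+P[3]-P[0]; e=P[1]-P[0]+P[2]-P[3]; print("yaw",np.degrees(np.arctan2(d[1],d[0])),np.degrees(np.arctan2(-e[0],e[1])))
print("well",back(c,L(250,196),60),"hole",back(c,L(716,280),48),"blade near end",back(c,L(485,288),82.5))
print("cam",[np.round(back(c,L(260,197),z)[:2],1) for z in (58,54,50,46)])
g=cv2.cvtColor(im,cv2.COLOR_RGB2GRAY)
# hole centroid
sub=g[170:200,318:345].astype(float); t=sub<45; ys,xs=np.nonzero(t); print("hole thr",t.sum(),xs.mean()+318,ys.mean()+170,back(c,(xs.mean()+318,ys.mean()+170),48))
E
```

```text
[[ 453.  -461.2]
 [ 446.6 -381.5]
 [ 546.3 -373.3]
 [ 552.5 -453.1]] centre [ 499.60466762 -417.27753082]
yaw 4.646760175617083 4.5418106903999576
well [ 499.19590284 -417.53753444   60.        ] hole [ 529.44434714 -264.58180467   48.        ] blade near end [ 523.71181048 -343.01592061   82.5       ]
cam [array([ 499.8, -414.9]), array([ 500.4, -415.9]), array([ 500.9, -416.9]), array([ 501.5, -417.9])]
hole thr 261 331.40996168582376 184.42528735632183 [ 529.26972567 -265.07673543   48.        ]
```

```bash
python3 -m pendant '[{"dp":[0.16,-0.3,0],"turn":[0,0,0]},{"dp":[0.2,-0.5,0],"turn":[0,0,0]},{"dp":[0.2,-0.5,0],"turn":[0,0,0]},{"dp":[0.2,-0.54,0],"turn":[0,0,0]},{"dp":[0,0,0.2],"turn":[0,0,-0.4]},{"dp":[0,0,0.17],"turn":[0,0,-0.37]},{"dp":[0,0,0],"turn":[0,0,0]},{"dp":[0,0,0],"turn":[0,0,0]}]'
python3 - <<'E'
from h import *
import pickle
c0,_=pickle.load(open("w2.pkl","rb")); print("collar col pred",proj(c0,[529.3,-344.4,129.5]),"meas 253.9")
s,m=st(); c=cam("wrist"); im=optics.grab_frame("wrist"); pickle.dump((c,im,s["position"]),open("w3.pkl","wb"))
z=s["position"][2]-36.3; print("blade z",z,"blade pred",proj(c,s["position"]*[1,1,0]+[-7,-.6,z]))
h=proj(c,[499.5,-417.3,60]); print(h)
x,y=int(h[0]),int(h[1]); i=cv2.cvtColor(im,cv2.COLOR_RGB2BGR)[y-45:y+30,x-50:x+50]; print("crop origin",x-50,y-45)
cv2.imwrite("pics/w3c.png",cv2.convertScaleAbs(cv2.resize(i,None,fx=8,fy=8,interpolation=cv2.INTER_CUBIC),alpha=1.1))
E
```

```text
time: 11.6
position: [499.2, -417.8, 104.4]
tcp_rot: [0.128, -3.139, -0.001]
contact_force: [0.2, -0.1, -1.7]
width: 13.8
grip_force: 40.0
collar col pred [252.16404786 209.97139267] meas 253.9
t11.60 p [ 499.2 -417.8  104.4] toolx [-0.997 -0.081  0.   ] tooly [-0.081  0.997  0.   ] z [-0.  0. -1.] F [ 0.2 -0.1 -1.7] M [-0.01 -0.09 -0.02] w 13.8 g 40.0
blade z 68.08107884174194 blade pred [252.2657156  185.67174733]
[252.81535865 191.41146098]
crop origin 202 146
```

View pics/w3c.png

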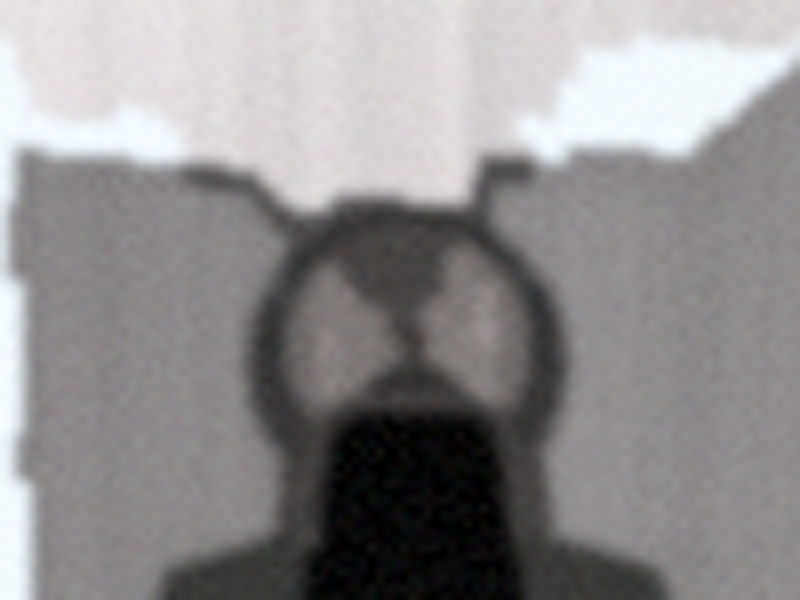

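```bash
python3 - <<'E'
from h import *
import pickle
c,im,p=pickle.load(open("w3.pkl","rb"))
for z in (78,80,82): print("shank near",proj(c,[p[0]-6,p[1],z]))
print("collar near",proj(c,[p[0]-13,p[1],113.3]),"well near edge",proj(c,[481.5,-417.3,60]), proj(c,[481.5,-417.3,59]))
g=cv2.cvtColor(im,cv2.COLOR_RGB2GRAY)
for r in range(170,200,2): print(r,g[r,238:270])
E
```

```text
shank near [252.85197297 189.59480229]
shank near [252.85215696 190.18026541]
shank near [252.85234382 190.77485952]
collar near [253.62471678 192.30729694] well near edge [254.4180043  172.17390697] [254.41225619 171.96332651]
170 [187 195 197 198 190 173 149 142 136 135 134 137 137 140 156 173 180 181
 185 186 186 171 150 101  76  94 110 117 122 119 125 126]
172 [112 134 138 135 124 102  76  73  61  65  60  55  58  58  66  74  77  81
  83  83  85  88  77  72  76  98 118 125 125 124 125 126]
174 [ 75  66  74  71  66  54  51  47  51  55  53  56  59  59  59  60  64  55
  50  55  56  53  53  51  64  83 104 122 125 127 130 132]
176 [ 77  64  57  52  48  53  56  55  60  64  62  64  62  68  68  59  58  64
  61  66  69  77  78  69  52  58  71  89 104 119 122 126]
178 [ 61  48  49  62  67  72  73  60  61  61  63  62  63  63  59  59  62  59
  66  87  95 109 104  98  89  72  60  56  65  86 109 122]
180 [ 52  59  71  90 102 103  95  73  67  58  65  60  62  63  62  62  61  62
  74  89 106 113 111 102 102  99  85  72  64  67  78  96]
182 [ 61  77  91 102 111 114 106 107  90  67  64  62  60  61  
[... 388 characters left out ...]
114 103  95  82  62  56  62  91
 103 113 112 118 120 122 131 125 111 106  99  83  66  50]
190 [ 84  92  97 114 121 116 119 113 111 107 109 101 101  89  71  59  66  88
 107 109 116 116 116 118 119 114 105 100  95  88  65  47]
192 [ 82  96  97 110 113 114 117 107 111 109  97  85  73  55  52  50  47  57
  66  79  97 106 115 116 117 113 101  96  96  85  62  54]
194 [ 74  89 101 107 114 121 105 109  96  81  61  54  48  47  48  48  46  52
  50  54  60  79  98 114 117 114 109  96  84  69  55  56]
196 [60 68 83 94 93 93 81 67 61 58 55 54 51 55 52 54 52 50 54 52 55 53 56 66
 80 90 90 81 74 56 51 51]
198 [52 53 61 71 66 52 44 34 26 14 15 18  5 18 22 14 11 19 12 16 16 19 18 23
 37 48 58 59 49 49 47 56]
```

```bash
python3 -m pendant '[{"dp":[0.0175,-0.0175,0],"turn":[0,0,0]},{"dp":[0,0,0.06],"turn":[0,0,0]},{"dp":[0,0,0.05],"turn":[0,0,0]},{"dp":[0,0,0.05],"turn":[0,0,0]},{"dp":[0,0,0.03],"turn":[0,0,0]},{"dp":[0,0,0],"turn":[0,0,0]},{"dp":[0,0,0],"turn":[0,0,0]},{"dp":[0,0,0],"turn":[0,0,0]}]' && python3 -m pendant '[{"dp":[0,0,0.0125],"turn":[0,0,0]},{"dp":[0,0,0.0125],"turn":[0,0,0]},{"dp":[0,0,0.0125],"turn":[0,0,0]},{"dp":[0,0,0.0125],"turn":[0,0,0]},{"dp":[0,0,0.0125],"turn":[0,0,0]},{"dp":[0,0,0.0125],"turn":[0,0,0]},{"dp":[0,0,0.0125],"turn":[0,0,0]},{"dp":[0,0,0.0125],"turn":[0,0,0]}]'; python3 -c "from h import *; st()"
```

```text
time: 12.32
position: [498.7, -418.9, 96.9]
tcp_rot: [-0.129, 3.139, -0.0]
contact_force: [-0.9, 0.8, -0.8]
width: 13.8
grip_force: 40.0
time: 12.98
position: [498.7, -418.9, 92.8]
tcp_rot: [-0.129, 3.139, -0.0]
contact_force: [0.0, 0.1, -0.3]
width: 13.4
grip_force: 40.0
t12.98 p [ 498.7 -418.9   92.8] toolx [-0.997 -0.082 -0.   ] tooly [-0.082  0.997 -0.   ] z [ 0. -0. -1.] F [ 0.   0.1 -0.3] M [ 0.04  0.02 -0.03] w 13.4 g 40.0
```

```bash
python3 -m pendant '[{"dp":[0,0,0.0125],"turn":[0,0,0]},{"dp":[0,0,0.0125],"turn":[0,0,0]},{"dp":[0,0,0.0125],"turn":[0,0,0]},{"dp":[0,0,0.0125],"turn":[0,0,0]},{"dp":[0,0,0.0125],"turn":[0,0,0]},{"dp":[0,0,0.0125],"turn":[0,0,0]},{"dp":[0,0,0.0125],"turn":[0,0,0]},{"dp":[0,0,0.0125],"turn":[0,0,0]}]'; python3 -c "from h import *; st()"
```

```text
time: 13.65
position: [498.7, -418.9, 88.8]
tcp_rot: [-0.129, 3.139, -0.0]
contact_force: [-0.3, 0.2, -1.1]
width: 14.2
grip_force: 40.0
t13.65 p [ 498.7 -418.9   88.8] toolx [-0.997 -0.082 -0.   ] tooly [-0.082  0.997 -0.   ] z [ 0. -0. -1.] F [-0.3  0.2 -1.1] M [-0.02  0.03  0.01] w 14.2 g 40.0
```

```bash
python3 -m pendant '[{"dp":[0,0.005,0.0125],"turn":[0,0,0]},{"dp":[0,0.005,0.0125],"turn":[0,0,0]},{"dp":[0,0,0.0125],"turn":[0,0,0]},{"dp":[0,0,0.0125],"turn":[0,0,0]},{"dp":[0,0,0.0125],"turn":[0,0,0]},{"dp":[0,0,0.0125],"turn":[0,0,0]},{"dp":[0,0,0],"turn":[0,0,0]},{"dp":[0,0,0],"turn":[0,0,0]}]'; python3 -c "from h import *; st()"
```

```text
time: 14.32
position: [498.6, -418.5, 85.8]
tcp_rot: [0.129, -3.139, 0.0]
contact_force: [-0.4, -0.2, -0.5]
width: 13.5
grip_force: 40.0
t14.32 p [ 498.6 -418.5   85.8] toolx [-0.997 -0.082  0.   ] tooly [-0.082  0.997 -0.   ] z [-0. -0. -1.] F [-0.4 -0.2 -0.5] M [ 0.01 -0.04 -0.02] w 13.5 g 40.0
```

```bash
python3 -m pendant '[{"dp":[0,0,0.0125],"turn":[0,0,0]},{"dp":[0,0,0.0125],"turn":[0,0,0]},{"dp":[0,0,0.0125],"turn":[0,0,0]},{"dp":[0,0,0.0125],"turn":[0,0,0]},{"dp":[0,0,0.0125],"turn":[0,0,0]},{"dp":[0,0,0.0],"turn":[0,0,0]},{"dp":[0,0,0],"turn":[0,0,0]},{"dp":[0,0,0],"turn":[0,0,0]}]'; python3 -c "from h import *; st()"
```

```text
time: 14.98
position: [498.6, -418.5, 83.3]
tcp_rot: [0.129, -3.139, 0.0]
contact_force: [0.2, 0.3, -0.5]
width: 14.0
grip_force: 40.0
t14.98 p [ 498.6 -418.5   83.3] toolx [-0.997 -0.082  0.   ] tooly [-0.082  0.997 -0.   ] z [-0. -0. -1.] F [ 0.2  0.3 -0.5] M [ 0.06  0.01 -0.02] w 14.0 g 40.0
```

```bash
python3 -m pendant '[{"dp":[0,0,0.0125],"turn":[0,0,0]},{"dp":[0,0,0.0125],"turn":[0,0,0]},{"dp":[0,0,0.0125],"turn":[0,0,0]},{"dp":[0,0,0.0125],"turn":[0,0,0]},{"dp":[0,0,0.0125],"turn":[0,0,0]},{"dp":[0,0,0],"turn":[0,0,0]},{"dp":[0,0,0],"turn":[0,0,0]},{"dp":[0,0,0],"turn":[0,0,0]}]'; python3 -c "from h import *; st()"
```

```text
time: 15.65
position: [498.7, -418.5, 80.9]
tcp_rot: [-0.129, 3.139, -0.0]
contact_force: [-0.3, 0.5, 3.6]
width: 13.9
grip_force: 40.0
t15.65 p [ 498.7 -418.5   80.9] toolx [-0.997 -0.082 -0.   ] tooly [-0.082  0.997 -0.   ] z [ 0. -0. -1.] F [-0.3  0.5  3.6] M [ 0.26  0.12 -0.03] w 13.9 g 40.0
```

```bash
python3 -m pendant '[{"dp":[0,0,0.0125],"turn":[0,0,0]},{"dp":[0,0,0.0125],"turn":[0,0,0]},{"dp":[0,0,0.0125],"turn":[0,0,0]},{"dp":[0,0,0.0125],"turn":[0,0,0]},{"dp":[0,0,0.0125],"turn":[0,0,0]},{"dp":[0,0,0],"turn":[0,0,0]},{"dp":[0,0,0],"turn":[0,0,0]},{"dp":[0,0,0],"turn":[0,0,0]}]'; python3 -c "from h import *; st()"
```

```text
time: 16.32
position: [498.7, -418.5, 78.4]
tcp_rot: [-0.129, 3.139, -0.0]
contact_force: [0.1, 0.6, 4.5]
width: 13.4
grip_force: 40.0
t16.32 p [ 498.7 -418.5   78.4] toolx [-0.997 -0.082 -0.   ] tooly [-0.082  0.997 -0.   ] z [ 0. -0. -1.] F [0.1 0.6 4.5] M [ 0.24  0.14 -0.03] w 13.4 g 40.0
```

```bash
python3 -m pendant '[{"dp":[0,0,0.0125],"turn":[0,0,0]},{"dp":[0,0,0.0125],"turn":[0,0,0]},{"dp":[0,0,0.0125],"turn":[0,0,0]},{"dp":[0,0,0.0125],"turn":[0,0,0]},{"dp":[0,0,0.01],"turn":[0,0,0]},{"dp":[0,0,0],"turn":[0,0,0]},{"dp":[0,0,0],"turn":[0,0,0]},{"dp":[0,0,0],"turn":[0,0,0]}]'; python3 -c "from h import *; st()"
```

```text
time: 16.98
position: [498.7, -418.6, 76.1]
tcp_rot: [-0.129, 3.139, -0.0]
contact_force: [-0.7, 0.3, 6.8]
width: 14.0
grip_force: 40.0
t16.98 p [ 498.7 -418.6   76.1] toolx [-0.997 -0.082 -0.   ] tooly [-0.082  0.997 -0.   ] z [ 0. -0. -1.] F [-0.7  0.3  6.8] M [ 0.34  0.23 -0.02] w 14.0 g 40.0
```

```bash
python3 -m pendant '[{"dp":[0,0,0.005],"turn":[0,0,0.4]},{"dp":[0,0,0],"turn":[0,0,0.4]},{"dp":[0,0,0],"turn":[0,0,0.4]},{"dp":[0,0,0],"turn":[0,0,0.4]},{"dp":[0,0,0],"turn":[0,0,0.4]},{"dp":[0,0,0],"turn":[0,0,0.4]},{"dp":[0,0,0],"turn":[0,0,0.4]},{"dp":[0,0,0],"turn":[0,0,0]}]'; python3 -c "from h import *; st()"
```

```text
time: 17.65
position: [498.8, -418.8, 75.9]
tcp_rot: [0.336, 3.123, -0.001]
contact_force: [0.3, -0.5, 7.0]
width: 13.8
grip_force: 40.0
t17.65 p [ 498.8 -418.8   75.9] toolx [-0.977  0.213 -0.   ] tooly [ 0.213  0.977 -0.001] z [ 0.    -0.001 -1.   ] F [ 0.3 -0.5  7. ] M [ 0.08  0.09 -0.01] w 13.8 g 40.0
```

```bash
python3 -m pendant '[{"dp":[0,0,0],"turn":[0,0,0.4]},{"dp":[0,0,0],"turn":[0,0,0.4]},{"dp":[0,0,0],"turn":[0,0,0.4]},{"dp":[0,0,0],"turn":[0,0,0.4]},{"dp":[0,0,0],"turn":[0,0,0.4]},{"dp":[0,0,0],"turn":[0,0,0.4]},{"dp":[0,0,0],"turn":[0,0,0.4]},{"dp":[0,0,0],"turn":[0,0,0]}]'; python3 -c "from h import *; st(); print([np.round(arm.observe()['ft_torque'],3)])"
```

```text
time: 18.32
position: [498.7, -418.8, 75.9]
tcp_rot: [0.788, 3.041, -0.001]
contact_force: [-1.0, -0.8, 6.3]
width: 13.8
grip_force: 40.0
t18.32 p [ 498.7 -418.8   75.9] toolx [-0.874  0.486 -0.001] tooly [ 0.486  0.874 -0.001] z [ 0.    -0.001 -1.   ] F [-1.  -0.8  6.3] M [-0.12  0.08  0.04] w 13.8 g 40.0
[array([-0.125,  0.077,  0.041])]
```

```bash
python3 -m pendant '[{"dp":[0,0,0],"turn":[0,0,0.5]},{"dp":[0,0,0],"turn":[0,0,0.5]},{"dp":[0,0,0],"turn":[0,0,0.5]},{"dp":[0,0,0],"turn":[0,0,0.5]},{"dp":[0,0,0],"turn":[0,0,0.5]},{"dp":[0,0,0],"turn":[0,0,0.5]},{"dp":[0,0,0],"turn":[0,0,0.5]},{"dp":[0,0,0],"turn":[0,0,0]}]'; python3 -c "from h import *; st()"
```

```text
time: 18.98
position: [498.6, -418.9, 75.9]
tcp_rot: [1.33, 2.846, -0.001]
contact_force: [-0.3, -1.0, 5.7]
width: 13.6
grip_force: 40.0
t18.98 p [ 498.6 -418.9   75.9] toolx [-0.641  0.767 -0.001] tooly [ 0.767  0.641 -0.001] z [-0.    -0.001 -1.   ] F [-0.3 -1.   5.7] M [-0.23  0.15 -0.01] w 13.6 g 40.0
```

```bash
python3 -m pendant '[{"dp":[0,0,0],"turn":[0,0,0.5]},{"dp":[0,0,0],"turn":[0,0,0.5]},{"dp":[0,0,0],"turn":[0,0,0.5]},{"dp":[0,0,0],"turn":[0,0,0.5]},{"dp":[0,0,0],"turn":[0,0,0.5]},{"dp":[0,0,0],"turn":[0,0,0.5]},{"dp":[0,0,0],"turn":[0,0,0.3]},{"dp":[0,0,0],"turn":[0,0,0]}]'; python3 -c "from h import *; st()"
```

```text
time: 19.65
position: [498.5, -419.0, 75.9]
tcp_rot: [1.798, 2.576, -0.001]
contact_force: [-1.3, -1.0, 6.8]
width: 13.5
grip_force: 40.0
t19.65 p [ 498.5 -419.    75.9] toolx [-0.345  0.939 -0.001] tooly [ 0.939  0.345 -0.   ] z [-0.    -0.001 -1.   ] F [-1.3 -1.   6.8] M [-0.24  0.43  0.01] w 13.5 g 40.0
```

```bash
python3 -m pendant '[{"dp":[0,0,0],"turn":[0,0,0.4]},{"dp":[0,0,0],"turn":[0,0,0.4]},{"dp":[0,0,0],"turn":[0,0,0.4]},{"dp":[0,0,0],"turn":[0,0,0.4]},{"dp":[0,0,0],"turn":[0,0,0.4]},{"dp":[0,0,0],"turn":[0,0,0.4]},{"dp":[0,0,0],"turn":[0,0,0.3]},{"dp":[0,0,0],"turn":[0,0,0]}]'; python3 -c "from h import *; st()"
```

```text
time: 20.32
position: [498.4, -419.0, 75.9]
tcp_rot: [2.143, 2.297, -0.001]
contact_force: [-1.1, -1.4, 6.8]
width: 13.4
grip_force: 40.0
t20.32 p [ 498.4 -419.    75.9] toolx [-0.069  0.998 -0.001] tooly [ 0.998  0.069 -0.   ] z [-0.    -0.001 -1.   ] F [-1.1 -1.4  6.8] M [-0.29  0.48  0.06] w 13.4 g 40.0
```

```bash
python3 -m pendant '[{"dp":[0,0,0],"turn":[0,0,0.15]},{"dp":[0,0,0],"turn":[0,0,0.15]},{"dp":[0,0,0],"turn":[0,0,0.15]},{"dp":[0,0,0],"turn":[0,0,0.15]},{"dp":[0,0,0],"turn":[0,0,0.1]},{"dp":[0,0,0],"turn":[0,0,0]},{"dp":[0,0,0],"turn":[0,0,0]},{"dp":[0,0,0],"turn":[0,0,0]}]'; python3 -c "from h import *; st()"
```

```text
time: 20.98
position: [498.4, -419.0, 76.0]
tcp_rot: [2.223, 2.219, -0.001]
contact_force: [-2.4, -0.3, 6.7]
width: 13.1
grip_force: 40.0
t20.98 p [ 498.4 -419.    76. ] toolx [ 0.002  1.    -0.001] tooly [ 1.    -0.002 -0.   ] z [-0.    -0.001 -1.   ] F [-2.4 -0.3  6.7] M [-0.21  0.6   0.04] w 13.1 g 40.0
```

```bash
python3 -m pendant '[{"dp":[0,0,-0.02],"turn":[0,0,0]},{"dp":[0,0,-0.02],"turn":[0,0,0]},{"dp":[0,0,-0.02],"turn":[0,0,0]},{"dp":[0,0,-0.02],"turn":[0,0,0]},{"dp":[0,0,-0.02],"turn":[0,0,0]},{"dp":[0,0,-0.02],"turn":[0,0,0]},{"dp":[0,0,-0.02],"turn":[0,0,0]},{"dp":[0,0,0],"turn":[0,0,0]}]'; python3 -c "from h import *; st()"
```

```text
time: 21.65
position: [498.4, -418.7, 81.4]
tcp_rot: [2.223, 2.219, -0.001]
contact_force: [-2.6, -2.1, 3.1]
width: 13.7
grip_force: 40.0
t21.65 p [ 498.4 -418.7   81.4] toolx [ 0.002  1.    -0.   ] tooly [ 1.    -0.002 -0.   ] z [-0. -0. -1.] F [-2.6 -2.1  3.1] M [-0.84  0.75  0.  ] w 13.7 g 40.0
```

```bash
python3 -m pendant '[{"dp":[0,0,-0.02],"turn":[0,0,0]},{"dp":[0,0,-0.03],"turn":[0,0,0]},{"dp":[0,0,-0.04],"turn":[0,0,0]},{"dp":[0,0,-0.06],"turn":[0,0,0]},{"dp":[0,0,-0.1],"turn":[0,0,0]},{"dp":[0,0,-0.2],"turn":[0,0,0]},{"dp":[0,0,-0.3],"turn":[0,0,0]},{"dp":[0,0,-0.3],"turn":[0,0,0]}]'; python3 - <<'E'
from h import *
st()
E
```

```text
time: 22.32
position: [498.8, -418.5, 124.8]
tcp_rot: [2.223, 2.219, 0.0]
contact_force: [-0.0, 0.0, -0.0]
width: 13.7
grip_force: 40.0
t22.32 p [ 498.8 -418.5  124.8] toolx [ 0.002  1.    -0.   ] tooly [ 1.    -0.002  0.   ] z [ 0. -0. -1.] F [-0.  0. -0.] M [-0.02  0.05  0.03] w 13.7 g 40.0
```

```bash
python3 -m pendant '[{"dp":[0,0,0],"turn":[0,0,-0.9]},{"dp":[0,0,0],"turn":[0,0,-0.95]},{"dp":[0,0,0],"turn":[0,0,-0.95]},{"dp":[0,0,0],"turn":[0,0,-0.95]},{"dp":[0,0,0],"turn":[0,0,-0.95]},{"dp":[0,0,0],"turn":[0,0,-0.95]},{"dp":[0,0,0],"turn":[0,0,-0.95]},{"dp":[0,0,0],"turn":[0,0,-0.95]}]' && python3 -m pendant '[{"dp":[0,0,0],"turn":[0,0,-0.95]},{"dp":[0,0,0],"turn":[0,0,-0.95]},{"dp":[0,0,0],"turn":[0,0,-0.95]},{"dp":[0,0,0],"turn":[0,0,-0.95]},{"dp":[0,0,0],"turn":[0,0,-0.95]},{"dp":[0,0,0],"turn":[0,0,-0.95]},{"dp":[0,0,0],"turn":[0,0,-0.95]},{"dp":[0,0,0],"turn":[0,0,-0.8]}]'; python3 -c "from h import *; go([529.4,-344.4,124],[-1,0])"
```

```text
time: 22.98
position: [498.9, -418.8, 124.8]
tcp_rot: [1.19, 2.906, -0.001]
contact_force: [-0.2, -0.9, -1.1]
width: 13.7
grip_force: 40.0
time: 23.65
position: [498.8, -419.0, 124.8]
tcp_rot: [-0.005, 3.141, -0.002]
contact_force: [0.2, -0.3, -1.0]
width: 14.1
grip_force: 40.0
t23.65 p [ 498.8 -419.   124.8] toolx [-1.    -0.003 -0.001] tooly [-0.003  1.    -0.001] z [ 0.001 -0.001 -1.   ] F [ 0.2 -0.3 -1. ] M [-0.02 -0.01  0.02] w 14.1 g 40.0
dp units [-0.77  1.86  0.02]
turn units [-0.01  0.01  0.03]
```

```bash
python3 -m pendant '[{"dp":[-0.17,0.36,0],"turn":[0,0,0]},{"dp":[-0.2,0.5,0],"turn":[0,0,0]},{"dp":[-0.2,0.5,0],"turn":[0,0,0]},{"dp":[-0.2,0.5,0],"turn":[0,0,0]},{"dp":[0,0,0],"turn":[0,0,0]},{"dp":[0,0,0],"turn":[0,0,0]},{"dp":[0,0,0],"turn":[0,0,0]},{"dp":[0,0,0],"turn":[0,0,0]}]'; python3 - <<'E'
from h import *
s,m=st(); c=cam("wrist"); im=optics.grab_frame("wrist")
h=proj(c,[499.5,-417.3,60]); x,y=int(h[0]),int(h[1]); print(h)
g=cv2.cvtColor(im,cv2.COLOR_RGB2GRAY); print("hole",proj(c,[529.4,-264.8,48]))
hx,hy=[int(v) for v in proj(c,[529.4,-264.8,48])]; t=g[hy-14:hy+15,hx-13:hx+14]<45; ys,xs=np.nonzero(t); print(len(xs),back(c,(xs.mean()+hx-13,ys.mean()+hy-14),48))
i=cv2.cvtColor(im,cv2.COLOR_RGB2BGR); a=cv2.resize(i[y-25:y+25,x-25:x+25],(400,400),interpolation=cv2.INTER_CUBIC); b=cv2.resize(i[170:270,200:300],(400,400),interpolation=cv2.INTER_CUBIC)
cv2.imwrite("pics/w4c.png",np.hstack([a,cv2.convertScaleAbs(b,alpha=1.5)]))
E
```

```text
time: 24.32
position: [529.1, -345.3, 123.9]
tcp_rot: [0.005, 3.141, -0.001]
contact_force: [-0.5, -0.6, -1.3]
width: 13.7
grip_force: 40.0
t24.32 p [ 529.1 -345.3  123.9] toolx [-1.     0.003 -0.   ] tooly [ 0.003  1.    -0.001] z [ 0.    -0.001 -1.   ] F [-0.5 -0.6 -1.3] M [-0.06  0.    0.02] w 13.7 g 40.0
[177.01604691 156.25671848]
hole [331.36523937 183.26536488]
259 [ 529.3231321  -265.11006753   48.        ]
```

View pics/w4c.png

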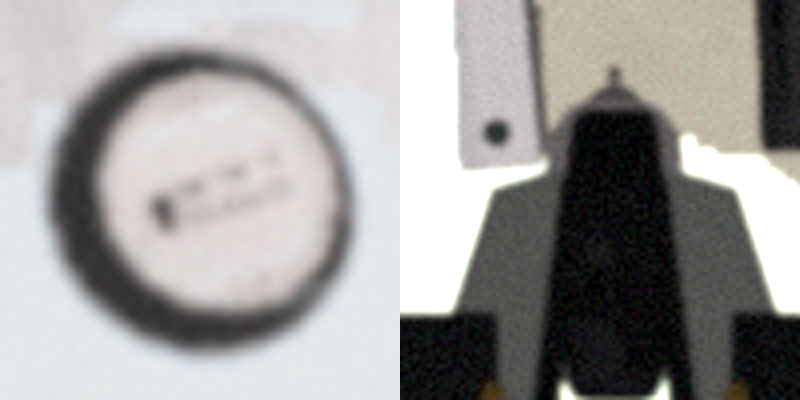

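The slot (crop (155,210) to (285,165)) now lies across the case, at about 1.3 rad, so the lock is seated and holding by itself. The key is held as before. I'll take it back to its holder.

```bash
python3 -m pendant '[{"dp":[-0.01,0.3,0],"turn":[0,0,0]},{"dp":[0,0.45,0],"turn":[0,0,0]},{"dp":[0,0.45,0],"turn":[0,0,0]},{"dp":[0,0.45,0],"turn":[0,0,0]},{"dp":[0,0.36,0],"turn":[0,0,0]},{"dp":[0,0,0],"turn":[0,0,0]},{"dp":[0,0,0],"turn":[0,0,0]},{"dp":[0,0,0],"turn":[0,0,0]}]'; python3 -c "from h import *; go([529.5,-264.6,90],[-1,0])"
```

```text
time: 25.03
position: [529.9, -264.3, 123.5]
tcp_rot: [0.004, 3.141, -0.001]
contact_force: [0.0, -1.3, -0.7]
width: 13.8
grip_force: 40.0
t25.03 p [ 529.9 -264.3  123.5] toolx [-1.     0.002 -0.   ] tooly [ 0.002  1.    -0.   ] z [ 0. -0. -1.] F [ 0.  -1.3 -0.7] M [-0.01 -0.02 -0.03] w 13.8 g 40.0
dp units [ 0.01 -0.01  0.84]
turn units [-0.    0.   -0.02]
```

```bash
python3 -m pendant '[{"dp":[0.01,-0.01,0.2],"turn":[0,0,0]},{"dp":[0,0,0.25],"turn":[0,0,0]},{"dp":[0,0,0.2],"turn":[0,0,0]},{"dp":[0,0,0.15],"turn":[0,0,0]},{"dp":[0,0,0.1],"turn":[0,0,0]},{"dp":[0,0,0.1],"turn":[0,0,0]},{"dp":[0,0,0.09],"turn":[0,0,0]},{"dp":[0,0,0],"turn":[0,0,0]}]'; python3 -c "from h import *; go([529.5,-264.6,42])"
```

```text
time: 25.7
position: [529.4, -264.1, 79.0]
tcp_rot: [-0.003, -3.141, -0.0]
contact_force: [-0.2, -0.6, -0.6]
width: 13.8
grip_force: 40.0
t25.70 p [ 529.4 -264.1   79. ] toolx [-1.     0.002  0.001] tooly [0.002 1.    0.   ] z [-0.001  0.    -1.   ] F [-0.2 -0.6 -0.6] M [0.07 0.01 0.01] w 13.8 g 40.0
dp units [-0.   -0.01  0.93]
```

```bash
python3 -m pendant '[{"dp":[0,-0.01,0.13],"turn":[0,0,0]},{"dp":[0,0,0.15],"turn":[0,0,0]},{"dp":[0,0,0.15],"turn":[0,0,0]},{"dp":[0,0,0.15],"turn":[0,0,0]},{"dp":[0,0,0.15],"turn":[0,0,0]},{"dp":[0,0,0.1],"turn":[0,0,0]},{"dp":[0,0,0.07],"turn":[0,0,0]},{"dp":[0,0,0],"turn":[0,0,0]}]'; python3 -c "from h import *; st()"; python3 -m pendant '[{"dp":[0,0,0.01],"turn":[0,0,0]},{"dp":[0,0,0.01],"turn":[0,0,0]},{"dp":[0,0,0.01],"turn":[0,0,0]},{"dp":[0,0,0.01],"turn":[0,0,0]},{"dp":[0,0,0.01],"turn":[0,0,0]},{"dp":[0,0,0.01],"turn":[0,0,0]},{"dp":[0,0,0],"turn":[0,0,0]},{"dp":[0,0,0],"turn":[0,0,0]}]';python3 -c "from h import *; st()"
```

```text
time: 26.37
position: [529.4, -264.5, 43.1]
tcp_rot: [-0.003, -3.141, -0.0]
contact_force: [-0.2, -0.3, -0.6]
width: 13.9
grip_force: 40.0
t26.37 p [ 529.4 -264.5   43.1] toolx [-1.     0.002  0.001] tooly [0.002 1.    0.   ] z [-0.001  0.    -1.   ] F [-0.2 -0.3 -0.6] M [ 0.03 -0.02 -0.01] w 13.9 g 40.0
time: 27.03
position: [529.7, -264.6, 41.3]
tcp_rot: [0.003, 3.142, -0.0]
contact_force: [-0.2, -0.5, -0.2]
width: 13.8
grip_force: 40.0
t27.03 p [ 529.7 -264.6   41.3] toolx [-1.     0.002 -0.   ] tooly [ 0.002  1.    -0.   ] z [ 0. -0. -1.] F [-0.2 -0.5 -0.2] M [ 0.01 -0.02  0.02] w 13.8 g 40.0
```

Another 1.6–2 mm in small steps until the collar touches.

```bash
python3 -m pendant '[{"dp":[0,0,0.01],"turn":[0,0,0]},{"dp":[0,0,0.01],"turn":[0,0,0]},{"dp":[0,0,0.01],"turn":[0,0,0]},{"dp":[0,0,0.01],"turn":[0,0,0]},{"dp":[0,0,0.005],"turn":[0,0,0]},{"dp":[0,0,0],"turn":[0,0,0]},{"dp":[0,0,0],"turn":[0,0,0]},{"dp":[0,0,0],"turn":[0,0,0]}]';python3 -c "from h import *; st()"
```

```text
time: 27.7
position: [529.7, -264.6, 39.5]
tcp_rot: [0.003, 3.142, -0.0]
contact_force: [0.0, -0.1, -1.3]
width: 14.0
grip_force: 40.0
t27.70 p [ 529.7 -264.6   39.5] toolx [-1.     0.002 -0.   ] tooly [ 0.002  1.    -0.   ] z [ 0. -0. -1.] F [ 0.  -0.1 -1.3] M [-0.   -0.   -0.02] w 14.0 g 40.0
```

```bash
python3 -m pendant '[{"dp":[0,0,0.005],"turn":[0,0,0]},{"dp":[0,0,0.005],"turn":[0,0,0]},{"dp":[0,0,0.005],"turn":[0,0,0]},{"dp":[0,0,0],"turn":[0,0,0]},{"dp":[0,0,0],"turn":[0,0,0]},{"dp":[0,0,0],"turn":[0,0,0]},{"dp":[0,0,0],"turn":[0,0,0]},{"dp":[0,0,0],"turn":[0,0,0]}]' - 10;python3 -c "from h import *; st()"
```

```text
time: 28.37
position: [529.8, -264.6, 39.1]
tcp_rot: [0.003, 3.141, -0.0]
contact_force: [-1.8, 0.9, 6.0]
width: 13.9
grip_force: 10.0
t28.37 p [ 529.8 -264.6   39.1] toolx [-1.     0.002 -0.   ] tooly [ 0.002  1.    -0.   ] z [ 0. -0. -1.] F [-1.8  0.9  6. ] M [ 0.3   0.42 -0.03] w 13.9 g 10.0
```

Collar contact at z 39.1. Release, then rise straight up with the fingers wide.

```bash
python3 -m pendant '[{"dp":[0,0,0],"turn":[0,0,0]},{"dp":[0,0,0],"turn":[0,0,0]},{"dp":[0,0,0],"turn":[0,0,0]},{"dp":[0,0,0],"turn":[0,0,0]},{"dp":[0,0,0],"turn":[0,0,0]},{"dp":[0,0,0],"turn":[0,0,0]},{"dp":[0,0,0],"turn":[0,0,0]},{"dp":[0,0,0],"turn":[0,0,0]}]' 0.3 8 && python3 -m pendant '[{"dp":[0,0,-0.3],"turn":[0,0,0]},{"dp":[0,0,-0.5],"turn":[0,0,0]},{"dp":[0,0,-0.7],"turn":[0,0,0]},{"dp":[0,0,-0.7],"turn":[0,0,0]},{"dp":[0,0,-0.7],"turn":[0,0,0]},{"dp":[0,0,-0.7],"turn":[0,0,0]},{"dp":[0,-0.6,-0.4],"turn":[0,0,0]},{"dp":[0,-0.6,0],"turn":[0,0,0]}]' && python3 -m pendant '[{"dp":[0,0,0],"turn":[0,0,0]},{"dp":[0,0,0],"turn":[0,0,0]},{"dp":[0,0,0],"turn":[0,0,0]},{"dp":[0,0,0],"turn":[0,0,0]},{"dp":[0,0,0],"turn":[0,0,0]},{"dp":[0,0,0],"turn":[0,0,0]},{"dp":[0,0,0],"turn":[0,0,0]},{"dp":[0,0,0],"turn":[0,0,0]}]'
python3 sil.py side scene; python3 - <<'E'
from h import *
c=cam("wrist"); im=optics.grab_frame("wrist")
i=cv2.cvtColor(im,cv2.COLOR_RGB2BGR); h=proj(c,[499.5,-417.3,60]); k=proj(c,[529,-264.5,75]); o=[]
for p,r in ((h,22),(k,40)):
    x,y=map(int,p); o.append(cv2.resize(i[y-r:y+r,x-r:x+r],(380,380),interpolation=cv2.INTER_CUBIC))
cv2.imwrite("pics/f.png",cv2.convertScaleAbs(np.hstack(o),alpha=1.3))
E
```

```text
time: 29.03
position: [529.7, -264.6, 38.9]
tcp_rot: [-0.003, -3.142, 0.0]
contact_force: [0.8, -1.1, 1.2]
width: 60.2
grip_force: 0.0
time: 29.7
position: [531.4, -313.0, 203.8]
tcp_rot: [-0.001, 3.136, -0.002]
contact_force: [0.5, -0.7, 0.9]
width: 61.3
grip_force: 0.0
time: 30.37
position: [529.7, -312.3, 198.9]
tcp_rot: [-0.002, -3.142, -0.0]
contact_force: [0.4, -1.0, 0.9]
width: 60.8
grip_force: 0.0
t30.37 p [ 529.7 -312.3  198.9] toolx [-1.     0.001  0.   ] tooly [0.001 1.    0.   ] z [-0.  0. -1.] F [ 0.4 -1.   0.9] M [-0.02  0.01 -0.03] w 60.8 g 0.0
side 0.51 [254.0, 185.1] 171 247 257 179 199
side 0.16 [299.1, 284.1] 427 288 314 273 292
scene 0.59 [142.0, 174.0] 88 136 148 174 181
scene 0.3 [239.1, 189.3] 382 224 249 179 199
```

View pics/f.png

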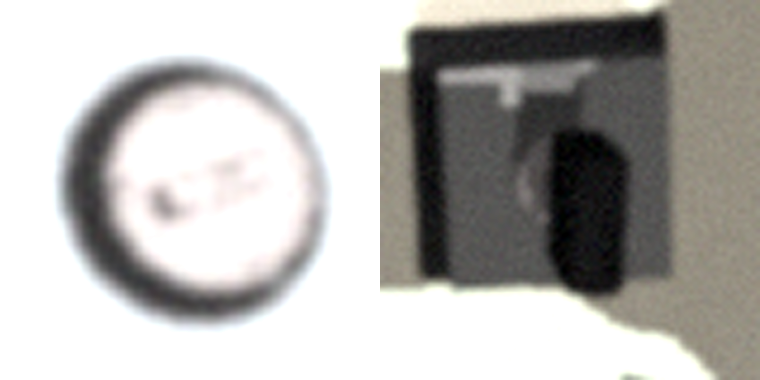

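The key stands upright in its holder; its side silhouette is back at rows 179–199, as at the start. The slot is still turned across the case. Handing in.

```bash
python3 -c "from station import close_job; print(close_job())"
```

```text
the job is handed in; nothing more can be done
None
```

The cover lock is turned to about 1.3 rad and stays seated by itself, the key stands upright with its collar down in the large grey holder, and the job was handed in at about 30 s with no verdict shown.

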